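Clamp an insole blank with a ratchet lever

ROBOT

A 7-joint arm with a two-finger parallel gripper is mounted at the origin on the work surface. World frame = base frame: x ahead of the robot, y to its left, z up, the work surface at z = 0. Lengths are in m, angles in rad, forces in N, time in s.
With the tool pointing down it reaches from about 0.4 to 0.85 m from the base axis. Payload 10.4 kg.
Tool frame: the origin (TCP) lies midway between the tips of the shut fingers; the grasp point (between the pads) lies 19 mm behind it; z points along the fingers, y is the direction in which the jaws open and shut (so a half turn about z gives the same grasp; the last joint's range is limited). The gripper opens to 85 mm and grips with 20 to 120 N. Pads are 22 mm wide; open, the fingers measure 114 mm over their backs; the gripper's body (76 mm by 85 mm) begins 54 mm behind the grasp point. The pads swing forward as they close: fully open they stand 13 mm farther back than shut.
Start: joints at [-1.299, 0.332, -0.065, 1.46, 0.022, 1.35, -0.088], TCP at [0.182, 0.598, 0.231] pointing down, gripper open.
Joint ranges: [-2.6, 2.6], [-0.5, 2.12], [-1.47, 1.34], [0.16, 2.42], [-1.27, 4.41], [0.06, 2.06], [-2.6, 2.6]. Speed limits (rad/s): [2.22, 2.22, 2.79, 2.79, 3.14, 3.14, 3.14].

INTERFACE

Orientations are given as a rotation vector (axis times angle).
In Python, from plant import manip gives the robot as it stands.
- The arm moves only by the shell command python3 -m inch 'ROWS' [OPENING]. ROWS is JSON, a list of rows, each a list of 4 numbers: the shift along the tool's x, y, z in m, then the turn about the tool's z in degrees. A call has 1 to 20 rows; each row is the pose to reach, as a shift and turn from the pose commanded when the call began, along the tool's axes at that moment; what a row does not reach only later rows make up. A row lasts 1/10 s, in which the tool goes at most 50 mm and 8.59 degrees, less where a joint would pass 70% of its speed; a pose out of reach is approached as far as the arm can. A call with a gripper value outside its range is refused whole. OPENING is the closure, from -1 (fully open) to 1 (shut), so that 0 is half open, set as the call begins (- or left out, the last holds). The fingers move at their own pace and stop on an object; the grip force is fixed at half the most. Time passes only in rows, so rows that repeat a pose let the fingers close. It gives the time, the measured TCP pose, the force and the opening at its end, in the units of the state.
- manip.get_state(): the state, without advancing time (a new reading comes with each control period).
- manip.get_image(name): name is "scene" or "top" or "wrist"; returns a dict with "color" (480x640x3 uint8, red, green, blue), "intrinsics" (3x3 intrinsics, pixels), "dist" ([k1, k2, p1, p2, k3] as OpenCV has them; the pictures are not rectified), "world_to_cam" (4x4, takes a point from world to camera coordinates). Camera axes: x right, y down, z forward; pixel columns grow to the right and rows downward; lengths in m; the calibration is good to about 2 mm. A picture is of the moment at which its call begins. There is no depth.
- manip.hand_in(): hands the job in, once; it reports no verdict.
The state is a dict: "time": time; "q": joint angles; "dq": joint speeds; "joint_efforts": joint torques, N m; "position": TCP position; "tool_rot": TCP orientation; "wrist_force": force on the tool from outside, world axes, zero at the start; "ft_torque": the same for the moment, N m; "opening": finger opening in m.
Only numpy, scipy, OpenCV 4.12 (cv2) and the standard library are available. Lean on these libraries where they do the work, as an engineer would, in place of code of your own. Each camera call takes 0.05 s, during which the arm holds its last target. There are 200 camera calls.

TASK

Clamp the insole blank that lies in the bench clamp. Turn the clamp's lever clockwise (seen from above) about as far as it goes, lift it off its serrations, swing it well back without turning the screw, let it drop into the serrations again and turn on until the rubber foot presses the blank firmly, with about 40 N and never over 60 N. Leave the lever seated in its serrations, the blank in its place and the other things on the trolley alone.

Things in the scene. Friction and masses are not known exactly. Their poses are not given: they have to be found in the camera images.
- clamp: The bench clamp, fixed to the trolley, place and yaw vary: aluminium base plate 140 x 170 x 15 mm, grey column 50 x 30 mm on its +y side, an arm 100 to 128 mm up and a round head 90 mm across, 132 mm high. Origin: underside, on the upright axis of screw and lever; z up. Two 8 mm dowels on the head (36 mm from the axis, up to 190 mm high) are the lever's end stops.
- serrations (a point): On the axis, 144 mm up, just below the lever's hub: steel crown of the screw with 12 round-topped upright teeth on a 40 mm circle, 0.524 rad (30 degrees) apart. The lever's hub has 3 such teeth below, which drop between them with about 0.07 rad of play.
- pivot (a point): Point on the axis of screw and lever at the height of the grip point (208 mm above the trolley). Fixed to the clamp.
- grip (a point): Where to hold the black lever: its upright, slightly tapering round handle, 22 to 24 mm thick, 172 to 236 mm above the trolley when down, at the end of an arm 15 mm thick, 100 mm from the axis. The point is on the handle's own axis, 208 mm above the trolley when down; it moves with the lever. Pinch it from above, fingers on the two sides towards which the lever swings.
- lever (a joint): Swing of the lever about the upright axis, rad, grows clockwise from above. 0 at the start, where it points along the clamp's -x turned 0.8 rad towards its -y; end stops at -0.08 and 1.62. Lifted, it swings freely (0.02 N m).
- lift (a joint): Height of the lever over its seat, m. 0: seated, teeth engaged over 8 mm. Over 9 mm: clear, it swings without the screw. Stop at 14 mm. Spring and weight pull it down with 6 N (seated) to 9 N (top). Let down on the crests of the teeth it may stay 5 to 8 mm high until swung a little, when it drops in.
- screw (a joint): Angle of the screw, rad, 0 at the start, grows in tightening (clockwise from above), range 0 to 3. The seated lever drives it both ways and it stays put. It lowers ram and foot 10 mm per rad. Turning free takes about 0.7 N m, 7 N at the handle; each 10 N of the foot on the blank adds 0.1 N m, 1 N at the handle: the wanted 40 N is felt as 4 N more than turning free, the limit of 60 N as 6 N more.
- quill: The clamp's ram, a 22 mm steel rod below the head; origin on the screw axis, 74 mm above the trolley at the start. It carries a stud with a sprung rubber foot (32 mm wide). From first touch the foot's force on the blank grows about 20 N per mm of lowering. The stud is screwed out differently each time: first touch comes at 1.65 to 2.35 rad of the screw: over one sweep of the lever, under two.
- blank: Insole blank of cork composite, loose, about 191 mm long (its x), 60 to 72 mm wide, 18 mm thick, 0.14 kg, lying on the clamp's base plate below the foot. Origin: centre of its underside.
- bur_block: Bystander: wooden block 75 x 45 x 22 mm with small burs standing to 50 mm, loose beside the clamp. Origin: underside.
- nipper: Bystander: steel nail nippers, 130 mm long, lying loose beside the clamp.
- scissors: Bystander: steel scissors, 140 mm long, lying loose.
- probe: Bystander: thin steel probe, 150 mm long, lying loose beside the clamp's column.
Not all that is in view belongs to the job. Of the things shaped like the blank, the cork one is meant. What is shaped like the clamp but purple is not meant.

How it is judged:
On the way, in this order (a step that is already met when the one before it is completed fails the run):
1. the lever, in its serrations, has turned the screw by over 1 rad (value of joint screw above 1 rad), for 0.1 s.
2. the lever is lifted over 8 mm, clear of its serrations, and swung back to under 0.75 rad, the screw still over 1 rad (value of joint lift above 0.008 m and value of joint lever below 0.75 rad and value of joint screw above 1 rad), for 0.1 s.
3. the lever has dropped into its serrations again (under 3 mm high) further back than 0.9 rad (value of joint lift below 0.003 m and value of joint lever below 0.9 rad and value of joint screw above 1 rad), for 0.1 s.
At the end, for the whole second after the job is handed in: The foot presses on the blank with 20 to 60 N; the lever is seated in its serrations (under 3 mm high); the blank is at rest, within 10 mm of where it lay (contact force between quill and blank between 20 and 60 N and value of joint lift below 0.003 m and linear speed of blank below 0.01 m/s); the robot touches nothing.
It fails at once if the foot presses on the blank with over 60 N (contact force between quill and blank above 60 N).
It fails at once if the blank is shifted by over 10 mm (distance of blank from where it was at the start of the episode above 0.01 m).
It fails at once if a bystander is shifted by over 20 mm (distance of any of bur_block, nipper, scissors, probe from where it was at the start of the episode above 0.02 m).
It also fails if it takes over 61 s, if anything falls off the work surface, if the arm or the gripper's body presses on something with over 40 N, if the wrist force passes 120 N, or if a joint passes its speed limit or range.

## Working session

There is one attempt and no reset: what is moved stays moved. The work goes in short steps, Python scripts to look and compute and a shell command to move; the robot and the scene stay as the last step left them, time stands still between calls to the robot, and variables do not carry over. Pictures are saved under pics/ and viewed, about 8 in all and at most 12, crops included, and the job is handed in when it is done.

```bash
ls; mkdir -p pics; python3 - <<'E'
from plant import manip
import cv2,numpy as np,pickle
s=manip.get_state();print(s)
for n in["scene","top","wrist"]:
    d=manip.get_image(n);pickle.dump(d,open(f"pics/{n}0.pkl","wb"));cv2.imwrite(f"pics/{n}0.png",d["color"][:,:,::-1]);print(n,d["intrinsics"].tolist(),d["dist"],d["world_to_cam"].round(3).tolist())
E
```

```text
pics
{'time': 0.0, 'q': array([-1.29861662,  0.3329147 , -0.06472284,  1.46097724,  0.02159787,
        1.34990571, -0.08849976]), 'dq': array([-7.13594041e-05, -1.47849207e-03, -1.31727511e-04,  1.86185698e-03,
       -1.22404645e-03, -3.50281774e-04,  1.07510987e-03]), 'joint_efforts': array([ 3.81667553e-05, -6.25439072e+01,  4.91116242e-02, -3.91603804e+01,
        1.61178358e-02,  1.00399702e-02, -2.37302112e-05]), 'position': array([0.18145829, 0.59766483, 0.2304721 ]), 'tool_rot': array([-4.61273464e-01, -3.10738069e+00,  2.35729734e-03]), 'wrist_force': array([-0.01087607, -0.18162762, -0.35589626]), 'ft_torque': array([ 0.03388738,  0.00410191, -0.01605391]), 'opening': 0.0854733707238921}
scene [[500.24358150323053, 0.0, 323.54818673299525], [0.0, 500.24358150323053, 238.7530540932938], [0.0, 0.0, 1.0]] [0.0073456 0.        0.        0.        0.       ] [[-0.881, 0.473, 0.005, 0.352], [0.275, 0.522, -0.807, -0.06], [-0.384, -0.71, -0.59, 1.754], [0.0, 0.0, 0.0, 1.0]]
top [[582.6268659285568, 0.0, 322.1066981533327], [0.0, 582.6268659285568, 236.64842059846308], [0.0, 0.0, 1.0]] [-0.00527639  0.          0.          0.          0.        ] [[-0.011, -1.0, -0.02, 0.102], [-0.983, 0.014, -0.184, 0.471], [0.184, 0.018, -0.983, 1.422], [0.0, 0.0, 0.0, 1.0]]
wrist [[340.8562639404134, 0.0, 324.9015695843571], [0.0, 340.8562639404134, 241.38322974613538], [0.0, 0.0, 1.0]] [-0.05730227  0.          0.          0.          0.        ] [[0.29, 0.957, -0.002, -0.623], [0.924, -0.279, 0.26, -0.035], [0.248, -0.077, -0.966, 0.379], [0.0, 0.0, 0.0, 1.0]]
```

View pics/scene0.png

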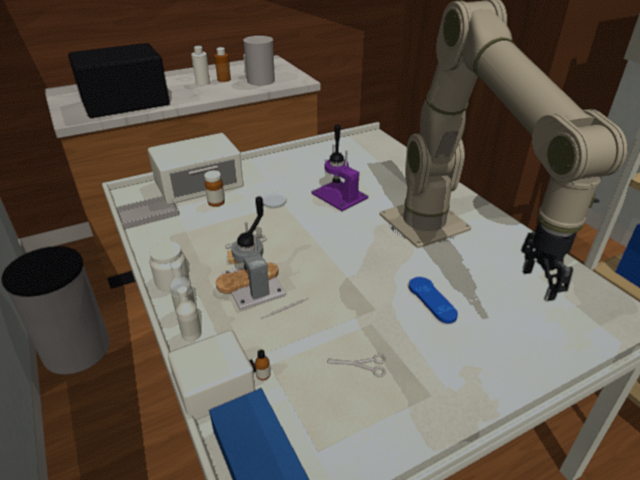

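View pics/top0.png

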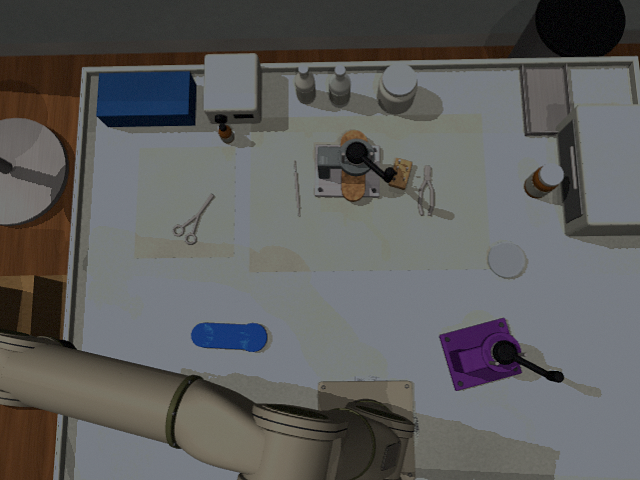

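The top picture shows two clamp shapes: a grey one with a cork blank at (350,165), and a purple one at (490,352). There are also two blank shapes: the cork one, and a blue one at (230,336). The grey clamp and the cork blank match the description. I'll confirm in crops.

```bash
python3 - <<'E'
import cv2
a=cv2.imread("pics/top0.png")[120:225,300:440];cv2.imwrite("pics/c1.png",cv2.resize(a,None,fx=5.7,fy=5.7,interpolation=2))
a=cv2.imread("pics/scene0.png")[185:315,200:320];cv2.imwrite("pics/c2.png",cv2.resize(a,None,fx=4.6,fy=4.6,interpolation=2))
E
```

```text
(no output)
```

View pics/c1.png

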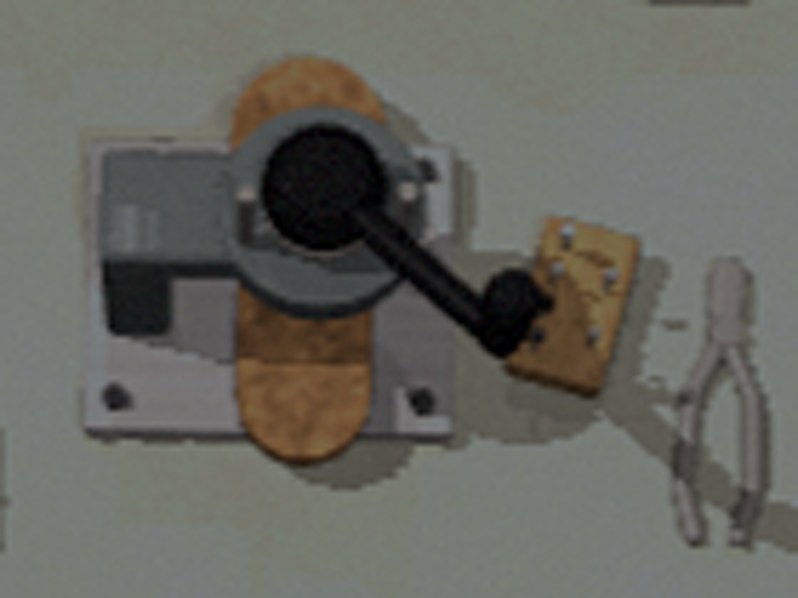

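View pics/c2.png

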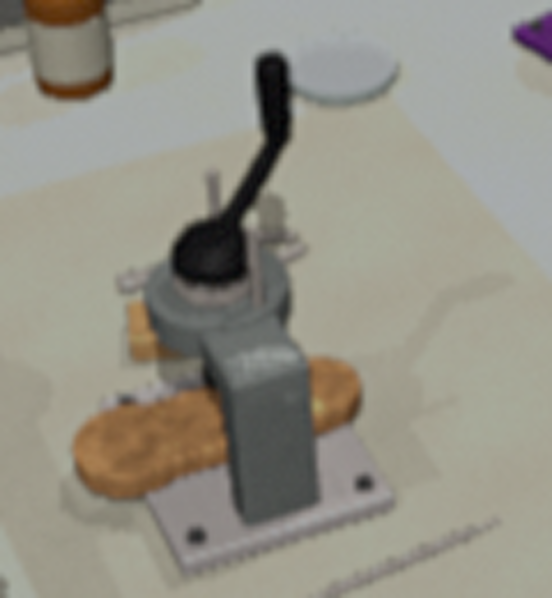

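The grey clamp with the cork blank is confirmed. In crop 1 the lever points down and right (world -x, -y), with the handle top at about (515,290) and the hub at (325,187). Yaw is close to 0. Next I locate it.

```bash
cat > h.py <<'E'
import cv2,numpy as np,pickle
def load(n):return pickle.load(open(f"pics/{n}.pkl","rb"))
def ray(d,p):
    u=cv2.undistortPoints(np.array([[p]],float),d["intrinsics"],d["dist"])[0,0]
    T=d["world_to_cam"];R=T[:3,:3];return -R.T@T[:3,3],R.T@np.r_[u,1]
def atz(d,p,z):
    c,r=ray(d,p);return c+r*(z-c[2])/r[2]
def tri(a,b):
    (c1,r1),(c2,r2)=ray(*a),ray(*b)
    s=np.linalg.lstsq(np.c_[r1,-r2],c2-c1,rcond=None)[0]
    p,q=c1+s[0]*r1,c2+s[1]*r2;return (p+q)/2,np.linalg.norm(p-q)
def proj(d,P):
    T=d["world_to_cam"];return cv2.projectPoints(np.array(P,float).reshape(-1,3),cv2.Rodrigues(T[:3,:3])[0],T[:3,3],d["intrinsics"],d["dist"])[0][:,0]
E
python3 - <<'E'
from h import *
t,s=load("top0"),load("scene0")
ct=lambda x,y:(299.6+x/5.7,119.6+y/5.7)
cs=lambda x,y:(199.6+x/4.6,184.6+y/4.6)
for p in[(90,141),(456,147),(452,433),(85,430)]:print("corner",atz(t,ct(*p),.015).round(4))
for p in [(116,397),(422,402),(428,171)]: print("bolt",atz(t,ct(*p),.015).round(4))
print("bolt scene",atz(s,cs(197,536),.015),atz(s,cs(364,483),.015))
print("handle top",atz(t,ct(515,292),.232),atz(s,cs(271,62),.232),tri((t,ct(515,292)),(s,cs(271,62))))
print("handle low scene",atz(s,cs(281,130),.175))
print("hub",atz(t,ct(325,187),.18),atz(s,cs(210,250),.18), tri((t,ct(325,187)),(s,cs(210,250))))
print("head",atz(t,ct(322,207),.132))
print("dowel tops",atz(t,ct(243,190),.19),atz(t,ct(408,188),.19),atz(s,cs(212,174),.19),atz(s,cs(252,235),.19))
E
```

```text
corner [0.7273 0.1121 0.015 ]
corner [ 0.7214 -0.0576  0.015 ]
corner [ 0.5848 -0.0518  0.015 ]
corner [0.5889 0.1156 0.015 ]
bolt [0.6042 0.1013 0.015 ]
bolt [ 0.5996 -0.0385  0.015 ]
bolt [ 0.71   -0.0443  0.015 ]
bolt scene [0.70983147 0.09818159 0.015     ] [0.60029707 0.10178132 0.015     ]
handle top [ 0.58488302 -0.06008241  0.232     ] [ 0.58144079 -0.05690887  0.232     ] (array([ 0.58288301, -0.05894443,  0.23203129]), np.float64(0.004369491840614648))
handle low scene [ 0.575658   -0.06492883  0.175     ]
hub [0.64689418 0.01097296 0.18      ] [0.66498958 0.04298595 0.18      ] (array([0.65497007, 0.01002914, 0.15535189]), np.float64(0.000687327337867963))
head [0.65436179 0.01026869 0.132     ]
dowel tops [0.64279376 0.04486258 0.19      ] [ 0.64247306 -0.0223522   0.19      ] [ 0.63964212 -0.01722786  0.19      ] [0.64186536 0.05368071 0.19      ]
```

```bash
cat >> h.py <<'E'
A=np.array([.655,.010]);YAW=-.035;OFF=-6.
def lev(th,z,r=.1):   # lever angle -> tool target (x,y,z,heading deg)
    f=np.pi+.8+YAW-th
    return np.r_[A+r*np.array([np.cos(f),np.sin(f)]),z,np.degrees(f)+OFF]
def rows(c,T):  # commanded pose c=(x,y,z,h), targets -> rows
    h=np.radians(c[3]);ex=np.array([np.cos(h),np.sin(h)]);ey=np.array([np.sin(h),-np.cos(h)])
    o=[]
    for t in T:
        d=t[:2]-c[:2];o.append([round(float(d@ex),3),round(float(d@ey),3),round(float(c[2]-t[2]),3),round(float(c[3]-t[3]),1)])
    print(str(o).replace(" ",""))
    return o
def apply(c,r):  # pose after row
    h=np.radians(c[3]);ex=np.array([np.cos(h),np.sin(h)]);ey=np.array([np.sin(h),-np.cos(h)])
    return np.r_[c[:2]+r[0]*ex+r[1]*ey,c[2]-r[2],c[3]-r[3]]
def where(s):
    R=cv2.Rodrigues(np.array(s["tool_rot"]))[0];return np.r_[s["position"],np.degrees(np.arctan2(R[1,0],R[0,0]))]
E
python3 - <<'E'
from h import *
from plant import manip
s=manip.get_state();c=where(s);print(c, cv2.Rodrigues(s["tool_rot"])[0].round(3).tolist())
g=lev(0,.30);print(g)
p0=np.array([np.hypot(*c[:2]),np.arctan2(c[1],c[0]),c[2],c[3]]);p1=np.array([np.hypot(*g[:2]),np.arctan2(g[1],g[0]),g[2],g[3]])
T=[]
for k in np.linspace(0,1,20)[1:]:
    p=p0+(p1-p0)*k;p[2]=p0[2]+(p1[2]-p0[2])*min(1,3*k);T.append(np.r_[p[0]*np.cos(p[1]),p[0]*np.sin(p[1]),p[2],p[3]])
rows(c,T)
E
```

```text
[  0.18150575   0.59776921   0.23071611 163.10974361] [[-0.957, 0.291, -0.0], [0.291, 0.957, -0.001], [-0.0, -0.001, -1.0]]
[ 5.82861764e-01 -5.92536999e-02  3.00000000e-01  2.17831271e+02]
[[-0.045,-0.004,-0.011,-2.9],[-0.09,-0.011,-0.022,-5.8],[-0.133,-0.021,-0.033,-8.6],[-0.176,-0.034,-0.044,-11.5],[-0.218,-0.05,-0.055,-14.4],[-0.258,-0.069,-0.066,-17.3],[-0.297,-0.091,-0.069,-20.2],[-0.333,-0.116,-0.069,-23.0],[-0.368,-0.143,-0.069,-25.9],[-0.401,-0.172,-0.069,-28.8],[-0.431,-0.204,-0.069,-31.7],[-0.459,-0.238,-0.069,-34.6],[-0.484,-0.273,-0.069,-37.4],[-0.506,-0.31,-0.069,-40.3],[-0.526,-0.349,-0.069,-43.2],[-0.543,-0.388,-0.069,-46.1],[-0.556,-0.429,-0.069,-49.0],[-0.567,-0.47,-0.069,-51.8],[-0.575,-0.512,-0.069,-54.7]]
```

```bash
python3 -m inch '[[-0.045,-0.004,-0.011,-2.9],[-0.09,-0.011,-0.022,-5.8],[-0.133,-0.021,-0.033,-8.6],[-0.176,-0.034,-0.044,-11.5],[-0.218,-0.05,-0.055,-14.4],[-0.258,-0.069,-0.066,-17.3],[-0.297,-0.091,-0.069,-20.2],[-0.333,-0.116,-0.069,-23.0],[-0.368,-0.143,-0.069,-25.9],[-0.401,-0.172,-0.069,-28.8],[-0.431,-0.204,-0.069,-31.7],[-0.459,-0.238,-0.069,-34.6],[-0.484,-0.273,-0.069,-37.4],[-0.506,-0.31,-0.069,-40.3],[-0.526,-0.349,-0.069,-43.2],[-0.543,-0.388,-0.069,-46.1],[-0.556,-0.429,-0.069,-49.0],[-0.567,-0.47,-0.069,-51.8],[-0.575,-0.512,-0.069,-54.7],[-0.575,-0.512,-0.069,-54.7]]' -1; python3 -m inch '[[0,0,0,0],[0,0,0,0],[0,0,0,0]]'
python3 - <<'E'
from h import *
from plant import manip
s=manip.get_state();print(where(s),s["q"].round(2),s["time"])
d=manip.get_image("wrist");pickle.dump(d,open("pics/w1.pkl","wb"))
im=d["color"][:,:,::-1].copy()
for z in(.172,.208,.236):
    p=proj(d,[np.r_[lev(0,0)[:2],z]])[0];print(z,p);cv2.drawMarker(im,tuple(int(v) for v in p),(0,0,255),0,10)
cv2.imwrite("pics/w1.png",im)
E
```

```text
time: 2.15
position: [0.5819, -0.0666, 0.3005]
tool_rot: [1.005, -2.975, 0.004]
wrist_force: [1.2, -0.5, 0.8]
opening: 0.0852
time: 2.45
position: [0.5832, -0.0572, 0.3001]
tool_rot: [1.021, -2.971, -0.001]
wrist_force: [-0.4, 0.4, 0.4]
opening: 0.0853
[ 5.83183565e-01 -5.71885404e-02  3.00060782e-01 -1.42058199e+02] [-0.23  0.22  0.3   1.47 -0.06  1.46  2.3 ] 2.45
0.172 [324.02484313 231.45929493]
0.208 [323.95134648 243.11461709]
0.236 [323.87801732 254.76332541]
```

View pics/w1.png

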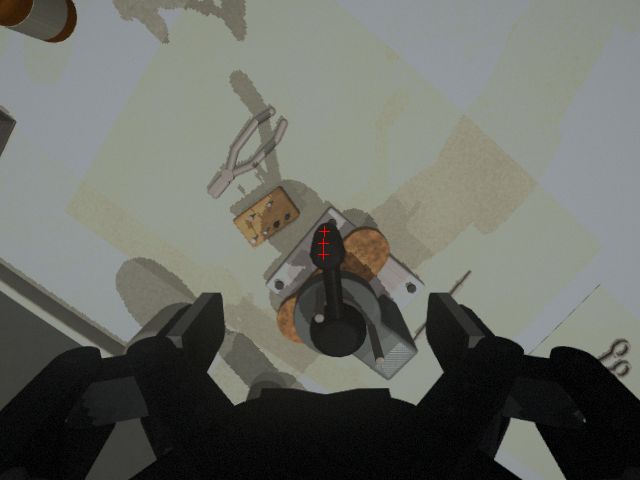

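The handle is at (327,250) in the wrist picture, midway between the open fingers and about 3 px from my prediction. The hub is at about (337,333).

```bash
python3 - <<'E'
from h import *
from plant import manip
d=load("w1")
print(atz(d,(327.5,250),.236),atz(d,(337,331),.165),atz(d,(319,318),.19),atz(d,(379,360),.19), proj(d,[[*A,.165],[*A,.132]]))
s=manip.get_state();print(s["position"],where(s)[3])
c=np.array([.5829,-.0593,.3,217.8]);g=lev(0,.19)
rows(c,[lev(0,z) for z in (.27,.24,.21,.19)])
E
```

```text
[ 0.57895794 -0.05938683  0.236     ] [0.65053168 0.00852659 0.165     ] [ 0.63956715 -0.02023682  0.19      ] [0.6396658  0.04479397 0.19      ] [[335.21846601 335.2990574 ]
 [334.24052825 318.21113289]]
[ 0.58316281 -0.05739176  0.30007788] -142.07144146404642
[[0.0,0.0,0.03,-0.0],[0.0,0.0,0.06,-0.0],[0.0,0.0,0.09,-0.0],[0.0,0.0,0.11,-0.0]]
```

```bash
python3 -m inch '[[0,0,0.03,0],[0,0,0.06,0],[0,0,0.09,0],[0,0,0.11,0],[0,0,0.11,0]]' -1; python3 -m inch '[[0,0,0,0],[0,0,0,0],[0,0,0,0],[0,0,0,0],[0,0,0,0],[0,0,0,0],[0,0,0,0],[0,0,0,0]]' 1
python3 - <<'E'
from h import *
from plant import manip
c=np.array([.5829,-.0593,.19,217.8]);
s=manip.get_state();print(where(s),s["wrist_force"],s["ft_torque"])
rows(c,[lev(t,.19) for t in np.arange(.08,.81,.08)])
E
```

```text
time: 3.0
position: [0.5815, -0.0578, 0.1874]
tool_rot: [1.018, -2.967, -0.003]
wrist_force: [-0.4, 0.2, 1.2]
opening: 0.0857
time: 3.8
position: [0.5831, -0.0592, 0.1906]
tool_rot: [-1.017, 2.972, -0.0]
wrist_force: [-2.1, -1.8, 4.5]
opening: 0.0218
[ 5.83090126e-01 -5.91718682e-02  1.90606082e-01 -1.42208330e+02] [-2.11820988 -1.81817982  4.47053996] [-0.16614018  0.32563629  0.0326439 ]
[[0.001,0.008,0.0,4.6],[0.0,0.016,0.0,9.1],[-0.0,0.024,0.0,13.7],[-0.002,0.032,0.0,18.3],[-0.004,0.04,0.0,22.9],[-0.006,0.047,0.0,27.5],[-0.01,0.054,0.0,32.1],[-0.013,0.062,0.0,36.6],[-0.018,0.068,0.0,41.2],[-0.023,0.075,0.0,45.8]]
```

```bash
python3 -m inch '[[0,0.008,0,4.6],[0,0.016,0,9.1],[0,0.024,0,13.7],[-0.002,0.032,0,18.3],[-0.004,0.04,0,22.9],[-0.006,0.047,0,27.5],[-0.01,0.054,0,32.1],[-0.013,0.062,0,36.6],[-0.018,0.068,0,41.2],[-0.023,0.075,0,45.8]]'
cat >> h.py <<'E'
def rep(c):
    from plant import manip
    s=manip.get_state();w=where(s);f=s["wrist_force"]
    d=w[:2]-A;phi=np.arctan2(d[1],d[0]);e=d/np.hypot(*d);t=np.array([e[1],-e[0]])
    print("t",round(s["time"],2),"meas",w.round(4),"cmd",np.round(c,4),"th",round((np.pi+.8+YAW-phi)%(2*np.pi),3),"r",np.hypot(*d).round(4),"Frad",(f[:2]@e).round(2),"Ftan",(f[:2]@t).round(2),"Fz",f[2].round(2),"Mz",s["ft_torque"][2].round(2),"open",round(s["opening"],4))
E
python3 - <<'E'
from h import *
c=np.array([.5829,-.0593,.19,217.8]);
c=apply(c,[-0.023,0.075,0,45.8]);rep(c)
rows(c,[lev(t,.19) for t in np.arange(.88,1.54,.08)]+[lev(1.55,.19)]*2)
E
```

```text
time: 4.8
position: [0.5528, 0.0133, 0.1906]
tool_rot: [-0.225, -3.128, 0.002]
wrist_force: [-17.4, -4.4, 14.2]
opening: 0.0221
t 4.8 meas [5.528000e-01 1.330000e-02 1.906000e-01 1.717663e+02] cmd [5.551e-01 1.410e-02 1.900e-01 1.720e+02] th 0.798 r 0.1023 Frad 17.25 Ftan -4.94 Fz 14.21 Mz 0.29 open 0.0221
[[0.0,0.007,0.0,4.6],[0.0,0.015,0.0,9.2],[-0.0,0.023,0.0,13.8],[-0.002,0.031,0.0,18.3],[-0.004,0.039,0.0,22.9],[-0.006,0.047,0.0,27.5],[-0.01,0.054,0.0,32.1],[-0.013,0.061,0.0,36.7],[-0.018,0.068,0.0,41.3],[-0.02,0.07,0.0,43.0],[-0.02,0.07,0.0,43.0]]
```

```bash
sed -i 's/^A=np.array.*;YAW/A=np.array([.6525,.0105]);YAW/' h.py
python3 - <<'E'
from h import *
c=np.array([.5829,-.0593,.19,217.8]);
c=apply(c,[-0.023,0.075,0,45.8])
rows(c,[lev(t,.1915) for t in np.arange(.88,1.21,.08)])
E
```

```text
[[0.003,0.008,-0.002,4.6],[0.003,0.016,-0.002,9.2],[0.002,0.024,-0.002,13.8],[0.001,0.031,-0.002,18.3],[-0.001,0.039,-0.002,22.9]]
```

```bash
python3 -m inch '[[0.003,0.008,-0.0015,4.6],[0.003,0.016,-0.0015,9.2],[0.002,0.024,-0.0015,13.8],[0.001,0.031,-0.0015,18.3],[-0.001,0.039,-0.0015,22.9]]'
python3 - <<'E'
from h import *
c=np.array([.5829,-.0593,.19,217.8]);
c=apply(c,[-0.023,0.075,0,45.8])
c=apply(c,[-0.001,0.039,-0.0015,22.9]);rep(c);np.save("c.npy",c)
rows(c,[lev(t,.1915) for t in [1.28,1.36,1.44,1.5,1.54,1.54]])
E
```

```text
time: 5.3
position: [0.5609, 0.0524, 0.1913]
tool_rot: [-0.841, -3.025, 0.002]
wrist_force: [-3.6, -2.8, 0.9]
opening: 0.0222
t 5.3 meas [5.609000e-01 5.240000e-02 1.913000e-01 1.489147e+02] cmd [5.615e-01 5.250e-02 1.915e-01 1.491e+02] th 1.194 r 0.1008 Frad 2.06 Ftan -4.07 Fz 0.91 Mz 0.33 open 0.0222
[[0.0,0.008,0.0,4.6],[0.0,0.016,0.0,9.2],[-0.001,0.024,0.0,13.8],[-0.002,0.03,0.0,17.2],[-0.002,0.034,0.0,19.5],[-0.002,0.034,0.0,19.5]]
```

```bash
python3 -m inch '[[0,0.008,0,4.6],[0,0.016,0,9.2],[-0.001,0.024,0,13.8],[-0.002,0.03,0,17.2],[-0.0025,0.034,0,19.5],[-0.003,0.036,0,20.5],[-0.003,0.036,0,20.5],[-0.003,0.036,0,20.5]]'
python3 - <<'E'
from h import *
c=np.load("c.npy")
c=apply(c,[-0.003,0.036,0,20.5]);rep(c);np.save("c.npy",c);print(lev(1.56,.1915))
rows(c,[lev(1.56,z) for z in [.195,.199,.203]])
E
```

```text
time: 6.1
position: [0.581, 0.0831, 0.1913]
tool_rot: [-1.359, -2.828, 0.002]
wrist_force: [-9.4, 1.5, 6.0]
opening: 0.022
t 6.1 meas [5.810000e-01 8.310000e-02 1.913000e-01 1.286638e+02] cmd [5.826e-01 8.190e-02 1.915e-01 1.286e+02] th 1.558 r 0.1019 Frad 7.7 Ftan -5.67 Fz 6.04 Mz 0.09 open 0.022
[5.82471523e-01 8.18863605e-02 1.91500000e-01 1.28449855e+02]
[[0.0,-0.0,-0.004,0.2],[0.0,-0.0,-0.008,0.2],[0.0,-0.0,-0.012,0.2]]
```

```bash
sed -i 's/^A=np.array.*/A=np.array([.652,.0113]);YAW=-.011;OFF=-8./' h.py
python3 - <<'E'
from h import *
c=np.load("c.npy");rep(c)
rows(c,[lev(1.555,z) for z in [.1915,.1955,.1995,.2035]])
E
```

```text
t 6.1 meas [5.810000e-01 8.310000e-02 1.913000e-01 1.286638e+02] cmd [5.826e-01 8.190e-02 1.915e-01 1.286e+02] th 1.58 r 0.1009 Frad 7.71 Ftan -5.65 Fz 6.04 Mz 0.09 open 0.022
[[0.001,-0.003,0.0,0.5],[0.001,-0.003,-0.004,0.5],[0.001,-0.003,-0.008,0.5],[0.001,-0.003,-0.012,0.5]]
```

```bash
python3 -m inch '[[0.001,-0.002,0,0.5],[0.001,-0.002,-0.003,0.5],[0.001,-0.002,-0.006,0.5],[0.001,-0.002,-0.009,0.5],[0.001,-0.002,-0.012,0.5],[0.001,-0.002,-0.012,0.5],[0.001,-0.002,-0.012,0.5]]'
python3 - <<'E'
from h import *
c=np.load("c.npy")
c=apply(c,[.001,-.002,-.012,.5]);rep(c);np.save("c.npy",c)
E
```

```text
time: 6.8
position: [0.5807, 0.0812, 0.2033]
tool_rot: [1.375, 2.824, -0.001]
wrist_force: [4.9, -1.6, -8.5]
opening: 0.0216
t 6.8 meas [5.807000e-01 8.120000e-02 2.033000e-01 1.280721e+02] cmd [5.804e-01 8.140e-02 2.035e-01 1.281e+02] th 1.565 r 0.0999 Frad -4.61 Ftan 2.3 Fz -8.49 Mz 0.18 open 0.0216
```

```bash
python3 - <<'E'
from h import *
c=np.load("c.npy")
rows(c,[lev(t,.2035) for t in np.linspace(1.555,-.026,17)[1:]])
E
```

```text
[[-0.002,-0.011,0.0,-5.7],[-0.005,-0.02,0.0,-11.3],[-0.009,-0.029,0.0,-17.0],[-0.013,-0.038,0.0,-22.7],[-0.019,-0.046,0.0,-28.3],[-0.025,-0.054,0.0,-34.0],[-0.032,-0.061,0.0,-39.6],[-0.04,-0.067,0.0,-45.3],[-0.048,-0.073,0.0,-51.0],[-0.057,-0.077,0.0,-56.6],[-0.066,-0.081,0.0,-62.3],[-0.075,-0.084,0.0,-67.9],[-0.085,-0.086,0.0,-73.6],[-0.095,-0.087,0.0,-79.3],[-0.104,-0.087,0.0,-84.9],[-0.114,-0.086,0.0,-90.6]]
```

```bash
python3 -m inch '[[-0.002,-0.011,0,-5.7],[-0.005,-0.02,0,-11.3],[-0.009,-0.029,0,-17],[-0.013,-0.038,0,-22.7],[-0.019,-0.046,0,-28.3],[-0.025,-0.054,0,-34],[-0.032,-0.061,0,-39.6],[-0.04,-0.067,0,-45.3],[-0.048,-0.073,0,-51],[-0.057,-0.077,0,-56.6],[-0.066,-0.081,0,-62.3],[-0.075,-0.084,0,-67.9],[-0.085,-0.086,0,-73.6],[-0.095,-0.087,0,-79.3],[-0.104,-0.087,0,-84.9],[-0.114,-0.086,0,-90.6],[-0.114,-0.086,0,-90.6],[-0.114,-0.086,0,-90.6],[-0.114,-0.086,0,-90.6]]'
python3 - <<'E'
from h import *
c=np.load("c.npy")
c=apply(c,[-.114,-.086,0,-90.6]);rep(c);np.save("c.npy",c)
rows(c,[lev(-.026,z) for z in [.1995,.1955,.192]])
E
```

```text
time: 8.7
position: [0.5845, -0.0594, 0.2036]
tool_rot: [-1.041, 2.961, 0.001]
wrist_force: [9.5, 2.9, -7.3]
opening: 0.022
t 8.7 meas [ 5.845000e-01 -5.940000e-02  2.036000e-01 -1.412424e+02] cmd [ 5.831e-01 -6.140e-02  2.035e-01  2.187e+02] th 6.263 r 0.0977 Frad -8.63 Ftan -4.87 Fz -7.29 Mz -0.46 open 0.022
[[-0.0,-0.0,0.004,0.0],[-0.0,-0.0,0.008,0.0],[-0.0,-0.0,0.012,0.0]]
```

```bash
python3 -m inch '[[-0.001,-0.0012,0,0],[-0.001,-0.0012,0.003,0],[-0.001,-0.0012,0.006,0],[-0.001,-0.0012,0.008,0],[-0.001,-0.0012,0.010,0],[-0.001,-0.0012,0.0115,0],[-0.001,-0.0012,0.0115,0],[-0.001,-0.0012,0.0115,0]]'
python3 - <<'E'
from h import *
from plant import manip
c=np.load("c.npy")
c=apply(c,[-.001,-.0012,.0115,0]);rep(c);np.save("c.npy",c)
d=manip.get_image("scene");pickle.dump(d,open("pics/s2.pkl","wb"))
a=d["color"][185:315,200:320,::-1];cv2.imwrite("pics/s2.png",cv2.resize(a,None,fx=4.6,fy=4.6,interpolation=2))
E
```

```text
time: 9.5
position: [0.5854, -0.0606, 0.1925]
tool_rot: [-1.042, 2.962, 0.0]
wrist_force: [6.0, 1.9, -3.8]
opening: 0.0218
t 9.5 meas [ 5.854000e-01 -6.060000e-02  1.925000e-01 -1.412536e+02] cmd [ 5.846e-01 -6.170e-02  1.920e-01  2.187e+02] th 6.249 r 0.098 Frad -5.52 Ftan -3.11 Fz -3.84 Mz -0.03 open 0.0218
```

```bash
python3 -m inch '[[0,0,0.001,0],[0,0,0.0015,0],[0,0,0.0015,0],[0,0,0.0015,0]]'
python3 - <<'E'
from h import *
c=np.load("c.npy")
c=apply(c,[0,0,.0015,0]);rep(c);np.save("c.npy",c)
rows(c,[lev(t,.191) for t in np.arange(.04,.41,.06)])
E
```

```text
time: 9.95
position: [0.5851, -0.0611, 0.1912]
tool_rot: [-1.041, 2.963, -0.0]
wrist_force: [4.5, 1.2, 2.2]
opening: 0.022
t 9.95 meas [ 5.851000e-01 -6.110000e-02  1.912000e-01 -1.412805e+02] cmd [ 5.846e-01 -6.170e-02  1.905e-01  2.187e+02] th 6.247 r 0.0986 Frad -3.99 Ftan -2.48 Fz 2.16 Mz 0.07 open 0.022
[[0.002,0.007,-0.001,3.8],[0.002,0.013,-0.001,7.2],[0.002,0.019,-0.001,10.7],[0.001,0.025,-0.001,14.1],[0.0,0.031,-0.001,17.5],[-0.001,0.037,-0.001,21.0],[-0.002,0.043,-0.001,24.4]]
```

```bash
sed -i 's/^A=np.array.*/A=np.array([.653,.0130]);YAW=.012;OFF=-9.5/; s/print("t",round/print("TORQUE",(-(f[:2]@t)*np.hypot(*d)+s["ft_torque"][2]).round(3),"t",round/' h.py
python3 - <<'E'
from h import *
c=np.load("c.npy");rep(c)
rows(c,[lev(t,.191) for t in [0,.03,.06,.09]])
E
```

```text
TORQUE 0.321 t 9.95 meas [ 5.851000e-01 -6.110000e-02  1.912000e-01 -1.412805e+02] cmd [ 5.846e-01 -6.170e-02  1.905e-01  2.187e+02] th 6.266 r 0.1005 Frad -3.98 Ftan -2.49 Fz 2.16 Mz 0.07 open 0.022
[[-0.001,0.002,-0.001,1.7],[-0.001,0.005,-0.001,3.4],[-0.0,0.008,-0.001,5.1],[-0.0,0.011,-0.001,6.8]]
```

```bash
python3 -m inch '[[-0.001,0.002,-0.0005,1.7],[-0.001,0.005,-0.0005,3.4],[0,0.008,-0.0005,5.1],[0,0.011,-0.0005,6.8]]'
python3 - <<'E'
from h import *
c=np.load("c.npy")
c=apply(c,[0,.011,-.0005,6.8]);rep(c);np.save("c.npy",c)
rows(c,[lev(t,.191) for t in [.12,.15,.18,.21]])
E
```

```text
time: 10.35
position: [0.5778, -0.0533, 0.1916]
tool_rot: [-0.862, 3.021, -0.001]
wrist_force: [2.9, -1.4, 3.0]
opening: 0.0219
TORQUE 0.675 t 10.35 meas [ 5.778000e-01 -5.330000e-02  1.916000e-01 -1.481664e+02] cmd [ 5.777e-01 -5.310e-02  1.910e-01  2.119e+02] th 0.09 r 0.1003 Frad -1.22 Ftan -2.99 Fz 3.01 Mz 0.37 open 0.0219
[[0.0,0.003,0.0,1.8],[0.001,0.006,0.0,3.5],[0.001,0.009,0.0,5.2],[0.001,0.012,0.0,6.9]]
```

```bash
python3 -m inch '[[0,0.003,0,1.8],[0.001,0.006,0,3.5],[0.001,0.009,0,5.2],[0.001,0.012,0,6.9]]'
python3 - <<'E'
from h import *
c=np.load("c.npy")
c=apply(c,[.001,.012,0,6.9]);rep(c);np.save("c.npy",c)
rows(c,[lev(t,.191) for t in [.24,.27,.30,.33]])
E
```

```text
time: 10.75
position: [0.5704, -0.0438, 0.1915]
tool_rot: [0.678, -3.067, 0.001]
wrist_force: [2.5, -2.3, 3.1]
opening: 0.0216
TORQUE 0.735 t 10.75 meas [ 5.704000e-01 -4.380000e-02  1.915000e-01 -1.550671e+02] cmd [ 5.705e-01 -4.340e-02  1.910e-01  2.050e+02] th 0.21 r 0.1002 Frad -0.78 Ftan -3.36 Fz 3.09 Mz 0.4 open 0.0216
[[0.0,0.003,0.0,1.7],[0.001,0.006,0.0,3.4],[0.001,0.009,0.0,5.2],[0.001,0.012,0.0,6.9]]
```

```bash
python3 -m inch '[[0,0.003,0,1.7],[0.001,0.006,0,3.4],[0.001,0.006,0,3.4]]'
python3 - <<'E'
from h import *
c=np.load("c.npy")
c=apply(c,[.001,.006,0,3.4]);rep(c);np.save("c.npy",c)
rows(c,[lev(t,.191) for t in [.30,.33,.36]])
E
```

```text
time: 11.05
position: [0.567, -0.0384, 0.1915]
tool_rot: [0.588, -3.086, 0.001]
wrist_force: [1.2, -1.6, 2.9]
opening: 0.0218
TORQUE 0.496 t 11.05 meas [ 5.670000e-01 -3.840000e-02  1.915000e-01 -1.584066e+02] cmd [ 5.671e-01 -3.840e-02  1.910e-01  2.016e+02] th 0.274 r 0.1002 Frad -0.26 Ftan -1.98 Fz 2.95 Mz 0.3 open 0.0218
[[0.0,0.003,0.0,1.8],[0.001,0.006,0.0,3.5],[0.001,0.009,0.0,5.2]]
```

```bash
python3 -m inch '[[0,0.003,0,1.8],[0.001,0.006,0,3.5],[0.001,0.009,0,5.2]]'
python3 - <<'E'
from h import *
c=np.load("c.npy")
c=apply(c,[.001,.009,0,5.2]);rep(c);np.save("c.npy",c)
rows(c,[lev(t,.191) for t in [.39,.42,.45]])
E
```

```text
time: 11.35
position: [0.5628, -0.0307, 0.1915]
tool_rot: [0.448, -3.109, 0.001]
wrist_force: [1.8, -3.2, 3.8]
opening: 0.0218
TORQUE 0.821 t 11.35 meas [ 5.6280e-01 -3.0700e-02  1.9150e-01 -1.6362e+02] cmd [ 5.628e-01 -3.040e-02  1.910e-01  1.964e+02] th 0.36 r 0.1002 Frad -0.24 Ftan -3.71 Fz 3.84 Mz 0.45 open 0.0218
[[0.0,0.003,0.0,1.7],[0.001,0.006,0.0,3.4],[0.001,0.009,0.0,5.2]]
```

```bash
python3 -m inch '[[0,0.003,0,1.7],[0.001,0.006,0,3.4]]'
python3 - <<'E'
from h import *
c=np.load("c.npy")
c=apply(c,[.001,.006,0,3.4]);rep(c);np.save("c.npy",c)
rows(c,[lev(t,.191) for t in [.45,.48]])
E
```

```text
time: 11.55
position: [0.5603, -0.0252, 0.1914]
tool_rot: [0.355, -3.121, 0.001]
wrist_force: [4.6, -0.6, 0.8]
opening: 0.0219
TORQUE 0.664 t 11.55 meas [ 5.60300e-01 -2.52000e-02  1.91400e-01 -1.67019e+02] cmd [ 5.602e-01 -2.490e-02  1.910e-01  1.930e+02] th 0.421 r 0.1003 Frad -3.98 Ftan -2.3 Fz 0.76 Mz 0.43 open 0.0219
[[0.0,0.003,0.0,1.8],[0.0,0.006,0.0,3.5]]
```

```bash
python3 -m inch '[[0,0.003,0,1.7],[0,0.006,0,3.5]]'
python3 - <<'E'
from h import *
c=np.load("c.npy")
c=apply(c,[0,.006,0,3.5]);rep(c);np.save("c.npy",c)
rows(c,[lev(t,.191) for t in [.51,.54]])
E
```

```text
time: 11.75
position: [0.5583, -0.0197, 0.1915]
tool_rot: [0.259, -3.129, 0.001]
wrist_force: [-2.9, -3.2, 6.5]
opening: 0.0222
TORQUE 0.75 t 11.75 meas [ 5.583000e-01 -1.970000e-02  1.915000e-01 -1.705347e+02] cmd [ 5.588e-01 -1.910e-02  1.910e-01  1.895e+02] th 0.479 r 0.1002 Frad 3.82 Ftan -2.08 Fz 6.46 Mz 0.54 open 0.0222
[[0.001,0.003,0.0,1.7],[0.001,0.006,0.0,3.4]]
```

```bash
python3 -m inch '[[0.0005,0.003,0,1.7],[0.0005,0.006,0,3.4]]'
python3 - <<'E'
from h import *
c=np.load("c.npy")
c=apply(c,[.0005,.006,0,3.4]);rep(c);np.save("c.npy",c)
rows(c,[lev(t,.191) for t in [.57,.60]])
E
```

```text
time: 11.95
position: [0.5566, -0.014, 0.1914]
tool_rot: [0.166, -3.135, 0.002]
wrist_force: [-4.3, -3.8, 7.4]
opening: 0.022
TORQUE 0.71 t 11.95 meas [ 5.566000e-01 -1.400000e-02  1.914000e-01 -1.739369e+02] cmd [ 5.574e-01 -1.320e-02  1.910e-01  1.861e+02] th 0.539 r 0.1001 Frad 5.18 Ftan -2.49 Fz 7.36 Mz 0.46 open 0.022
[[0.001,0.002,0.0,1.7],[0.002,0.005,0.0,3.5]]
```

```bash
python3 -m inch '[[0.001,0.003,0,1.7],[0.0015,0.006,-0.0005,3.5]]'
python3 - <<'E'
from h import *
c=np.load("c.npy")
c=apply(c,[.0015,.006,-.0005,3.5]);rep(c);np.save("c.npy",c)
rows(c,[lev(t,.1915) for t in [.63,.66]])
E
```

```text
time: 12.15
position: [0.5551, -0.0078, 0.1917]
tool_rot: [0.071, -3.14, 0.001]
wrist_force: [3.6, -1.5, -1.0]
opening: 0.0222
TORQUE 0.654 t 12.15 meas [ 5.551000e-01 -7.800000e-03  1.917000e-01 -1.774181e+02] cmd [ 5.552e-01 -7.400e-03  1.915e-01  1.826e+02] th 0.602 r 0.1001 Frad -3.24 Ftan -2.26 Fz -1.03 Mz 0.43 open 0.0222
[[0.0,0.002,0.0,1.7],[0.001,0.005,0.0,3.4]]
```

```bash
python3 -m inch '[[0,0.003,0,1.7],[0.0005,0.006,0,3.4]]'
python3 - <<'E'
from h import *
c=np.load("c.npy")
c=apply(c,[.0005,.006,0,3.4]);rep(c);np.save("c.npy",c)
rows(c,[lev(t,.191) for t in [.69,.72]])
E
```

```text
time: 12.35
position: [0.554, -0.002, 0.1917]
tool_rot: [-0.023, -3.14, 0.002]
wrist_force: [0.0, -1.5, 2.6]
opening: 0.022
TORQUE 0.688 t 12.35 meas [ 5.540000e-01 -2.000000e-03  1.917000e-01  1.791778e+02] cmd [ 5.545e-01 -1.500e-03  1.915e-01  1.792e+02] th 0.662 r 0.1001 Frad 0.18 Ftan -1.46 Fz 2.6 Mz 0.54 open 0.022
[[0.001,0.002,0.001,1.7],[0.001,0.005,0.001,3.4]]
```

```bash
python3 -m inch '[[0.0005,0.003,0,1.7],[0.001,0.006,0.0005,3.4]]'
python3 - <<'E'
from h import *
c=np.load("c.npy")
c=apply(c,[.001,.006,0.0005,3.4]);rep(c);np.save("c.npy",c)
rows(c,[lev(t,.191) for t in [.75,.78]])
E
```

```text
time: 12.55
position: [0.5531, 0.004, 0.1913]
tool_rot: [-0.116, -3.138, 0.002]
wrist_force: [-1.8, -2.6, 5.5]
opening: 0.0223
TORQUE 0.735 t 12.55 meas [5.531000e-01 4.000000e-03 1.913000e-01 1.757765e+02] cmd [5.535e-01 4.500e-03 1.910e-01 1.758e+02] th 0.722 r 0.1003 Frad 2.02 Ftan -2.45 Fz 5.47 Mz 0.49 open 0.0223
[[0.001,0.002,0.0,1.7],[0.001,0.005,0.0,3.5]]
```

```bash
python3 -m inch '[[0.0005,0.003,0,1.7],[0.001,0.006,0,3.5]]'
python3 - <<'E'
from h import *
c=np.load("c.npy")
c=apply(c,[.001,.006,0,3.5]);rep(c);np.save("c.npy",c)
rows(c,[lev(t,.191) for t in [.81,.84]])
E
```

```text
time: 12.75
position: [0.5527, 0.0101, 0.1914]
tool_rot: [-0.212, -3.134, 0.002]
wrist_force: [1.8, -2.6, 3.4]
opening: 0.0217
TORQUE 0.717 t 12.75 meas [5.52700e-01 1.01000e-02 1.91400e-01 1.72275e+02] cmd [5.530e-01 1.060e-02 1.910e-01 1.723e+02] th 0.783 r 0.1003 Frad -1.72 Ftan -2.66 Fz 3.38 Mz 0.45 open 0.0217
[[0.0,0.002,0.0,1.7],[0.001,0.005,0.0,3.4]]
```

```bash
python3 -m inch '[[0.0005,0.003,0,1.7],[0.001,0.0055,0,3.4]]'
python3 - <<'E'
from h import *
c=np.load("c.npy")
c=apply(c,[.001,.0055,0,3.4]);rep(c);np.save("c.npy",c)
rows(c,[lev(t,.191) for t in [.87,.90]])
E
```

```text
time: 12.95
position: [0.5527, 0.0158, 0.1914]
tool_rot: [-0.304, -3.126, 0.001]
wrist_force: [2.9, -1.8, 3.1]
opening: 0.0218
TORQUE 0.701 t 12.95 meas [5.527000e-01 1.580000e-02 1.914000e-01 1.688881e+02] cmd [5.527e-01 1.620e-02 1.910e-01 1.689e+02] th 0.84 r 0.1004 Frad -2.96 Ftan -1.69 Fz 3.12 Mz 0.53 open 0.0218
[[0.0,0.003,0.0,1.7],[0.0,0.006,0.0,3.4]]
```

```bash
python3 -m inch '[[0,0.003,0,1.7],[0,0.006,0,3.4]]'
python3 - <<'E'
from h import *
c=np.load("c.npy")
c=apply(c,[0,.006,0,3.4]);rep(c);np.save("c.npy",c)
rows(c,[lev(t,.191) for t in [.93,.96]])
E
```

```text
time: 13.15
position: [0.5531, 0.0218, 0.1914]
tool_rot: [-0.396, -3.114, 0.002]
wrist_force: [-4.2, -1.7, 7.8]
opening: 0.0221
TORQUE 0.684 t 13.15 meas [5.531000e-01 2.180000e-02 1.914000e-01 1.654955e+02] cmd [5.539e-01 2.210e-02 1.910e-01 1.655e+02] th 0.9 r 0.1002 Frad 4.01 Ftan -2.06 Fz 7.79 Mz 0.48 open 0.0221
[[0.001,0.003,0.0,1.8],[0.001,0.006,0.0,3.5]]
```

```bash
python3 - <<'E'
from h import *
from plant import manip
d=manip.get_image("scene");pickle.dump(d,open("pics/s3.pkl","wb"))
f=lambda d:cv2.resize(d["color"][215:305,205:300,::-1],None,fx=4.2,fy=4.2,interpolation=2)
cv2.imwrite("pics/s3.png",np.hstack([f(load("scene0")),f(d)]))
E
```

```text
(no output)
```

View pics/s3.png

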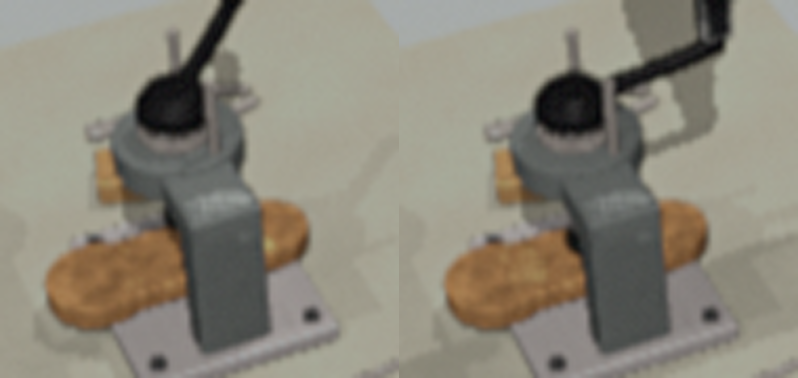

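The right half shows the lever seated at about 0.9 rad. The foot is lower, with its dark edge at (575,238) right above the cork, and the blank hasn't moved. I'll go on in small steps.

```bash
python3 -m inch '[[0.0005,0.003,0,1.8],[0.001,0.006,0,3.5]]'
python3 - <<'E'
from h import *
c=np.load("c.npy")
c=apply(c,[0.001,.006,0,3.5]);rep(c);np.save("c.npy",c)
rows(c,[lev(t,.191) for t in [.99,1.02]])
E
```

```text
time: 13.4
position: [0.5538, 0.0278, 0.1914]
tool_rot: [-0.491, -3.101, 0.002]
wrist_force: [-1.8, -1.6, 4.9]
opening: 0.0219
TORQUE 0.726 t 13.4 meas [5.538000e-01 2.780000e-02 1.914000e-01 1.619947e+02] cmd [5.544e-01 2.810e-02 1.910e-01 1.620e+02] th 0.96 r 0.1003 Frad 1.5 Ftan -1.87 Fz 4.93 Mz 0.54 open 0.0219
[[0.001,0.003,0.0,1.7],[0.001,0.005,0.0,3.4]]
```

```bash
python3 -m inch '[[0.0005,0.003,0,1.7],[0.001,0.0055,0,3.4]]'
python3 - <<'E'
from h import *
c=np.load("c.npy")
c=apply(c,[0.001,.0055,0,3.4]);rep(c);np.save("c.npy",c)
rows(c,[lev(t,.191) for t in [1.05,1.08]])
E
```

```text
time: 13.6
position: [0.5547, 0.0333, 0.1913]
tool_rot: [-0.583, -3.086, 0.002]
wrist_force: [-0.7, -1.0, 4.5]
opening: 0.0225
TORQUE 0.768 t 13.6 meas [5.547000e-01 3.330000e-02 1.913000e-01 1.585992e+02] cmd [5.552e-01 3.370e-02 1.910e-01 1.586e+02] th 1.016 r 0.1004 Frad 0.49 Ftan -1.17 Fz 4.46 Mz 0.65 open 0.0225
[[0.0,0.003,0.0,1.7],[0.001,0.006,0.0,3.5]]
```

```bash
python3 -m inch '[[0,0.002,0,1.2],[0.0005,0.004,0,2.4]]'
python3 - <<'E'
from h import *
c=np.load("c.npy")
c=apply(c,[0.0005,.004,0,2.4]);rep(c);np.save("c.npy",c)
rows(c,[lev(t,.191) for t in [1.08,1.1]])
E
```

```text
time: 13.8
position: [0.5556, 0.0374, 0.1913]
tool_rot: [-0.647, -3.073, 0.002]
wrist_force: [-1.7, -2.3, 5.4]
opening: 0.0218
TORQUE 0.9 t 13.8 meas [5.556000e-01 3.740000e-02 1.913000e-01 1.562209e+02] cmd [5.562e-01 3.760e-02 1.910e-01 1.562e+02] th 1.057 r 0.1004 Frad 1.09 Ftan -2.66 Fz 5.37 Mz 0.63 open 0.0218
[[0.0,0.002,0.0,1.1],[0.001,0.004,0.0,2.2]]
```

```bash
python3 -m inch '[[0,0.0015,0,0.9],[0.0005,0.003,0,1.8]]'
python3 - <<'E'
from h import *
c=np.load("c.npy")
c=apply(c,[0.0005,.003,0,1.8]);rep(c);np.save("c.npy",c)
rows(c,[lev(t,.191) for t in [1.1,1.12]])
E
```

```text
time: 14.0
position: [0.5563, 0.0402, 0.1912]
tool_rot: [-0.695, -3.062, 0.002]
wrist_force: [-1.2, -3.0, 3.5]
opening: 0.0221
TORQUE 1.026 t 14.0 meas [5.563000e-01 4.020000e-02 1.912000e-01 1.544283e+02] cmd [5.569e-01 4.050e-02 1.910e-01 1.544e+02] th 1.086 r 0.1005 Frad 0.32 Ftan -3.22 Fz 3.54 Mz 0.7 open 0.0221
[[0.0,0.001,0.0,0.4],[0.0,0.003,0.0,1.5]]
```

```bash
python3 -m inch '[[0,0.0015,0,0.9],[0.0005,0.003,0,1.7]]'
python3 - <<'E'
from h import *
c=np.load("c.npy")
c=apply(c,[0.0005,.003,0,1.7]);rep(c);np.save("c.npy",c)
E
```

```text
time: 14.2
position: [0.5571, 0.0431, 0.1912]
tool_rot: [-0.74, -3.051, 0.002]
wrist_force: [-0.9, -2.7, 4.1]
opening: 0.0223
TORQUE 0.939 t 14.2 meas [5.571000e-01 4.310000e-02 1.912000e-01 1.527246e+02] cmd [5.578e-01 4.340e-02 1.910e-01 1.527e+02] th 1.116 r 0.1005 Frad 0.06 Ftan -2.83 Fz 4.05 Mz 0.65 open 0.0223
```

```bash
python3 -m inch '[[0,0.0015,0,0.9],[0.0005,0.003,0,1.7]]'
python3 - <<'E'
from h import *
c=np.load("c.npy")
c=apply(c,[0.0005,.003,0,1.7]);rep(c);np.save("c.npy",c)
E
```

```text
time: 14.4
position: [0.5581, 0.0459, 0.1912]
tool_rot: [-0.786, -3.04, 0.002]
wrist_force: [-1.9, -3.4, 5.7]
opening: 0.0217
TORQUE 1.121 t 14.4 meas [5.581000e-01 4.590000e-02 1.912000e-01 1.510233e+02] cmd [5.587e-01 4.630e-02 1.910e-01 1.510e+02] th 1.146 r 0.1005 Frad 0.66 Ftan -3.83 Fz 5.73 Mz 0.74 open 0.0217
```

```bash
python3 -m inch '[[0,-0.001,0,0],[0,-0.001,0,0]]'; python3 -m inch '[[0,0,0,0],[0,0,0,0],[0,0,0,0],[0,0,0,0],[0,0,0,0],[0,0,0,0]]' -1;  python3 -m inch '[[0,0,-0.02,0],[0,0,-0.05,0],[0,0,-0.085,0],[0,0,-0.12,0],[0,0,-0.12,0],[0,0,-0.12,0]]' -1
python3 - <<'E'
from h import *
from plant import manip
c=np.load("c.npy");rep(c)
d=manip.get_image("scene");pickle.dump(d,open("pics/s4.pkl","wb"))
f=lambda d:cv2.resize(d["color"][185:305,205:300,::-1],None,fx=4.2,fy=4.2,interpolation=2)
cv2.imwrite("pics/s4.png",np.hstack([f(load("scene0")),f(d)]))
E
```

```text
time: 14.6
position: [0.558, 0.0456, 0.1913]
tool_rot: [-0.785, -3.041, 0.001]
wrist_force: [-2.4, -1.1, 4.5]
opening: 0.0217
time: 15.2
position: [0.5583, 0.0458, 0.1912]
tool_rot: [-0.786, -3.041, -0.0]
wrist_force: [-0.8, -0.8, -0.3]
opening: 0.0852
time: 15.8
position: [0.5586, 0.0459, 0.3117]
tool_rot: [0.786, 3.041, 0.001]
wrist_force: [0.2, -0.9, -1.2]
opening: 0.0856
TORQUE 0.089 t 15.8 meas [5.586000e-01 4.590000e-02 3.117000e-01 1.510139e+02] cmd [5.587e-01 4.630e-02 1.910e-01 1.510e+02] th 1.147 r 0.1 Frad -0.5 Ftan -0.8 Fz -1.2 Mz 0.01 open 0.0856
```

View pics/s4.png

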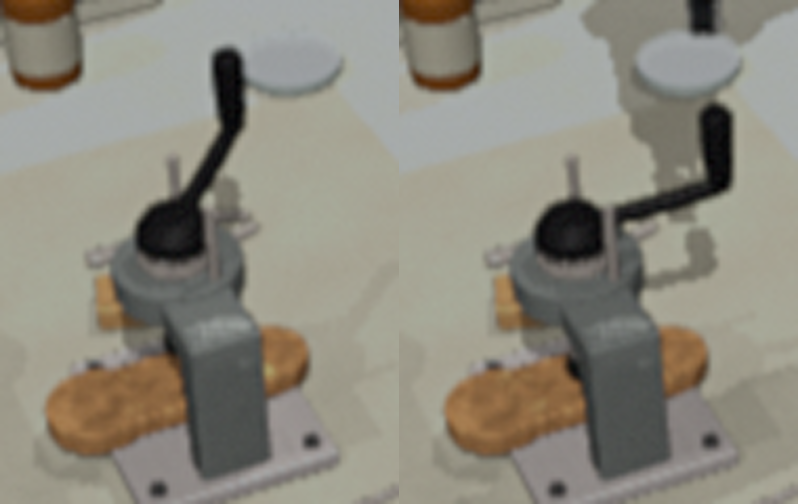

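The right half shows the gripper clear, the lever seated at the same hub height as at the start, and the blank unmoved with the foot on it. One quick numeric check of the lever angle and the bystanders, then I hand in.

```bash
python3 - <<'E'
from h import *
from plant import manip
s=load("s4");o=load("scene0")
l=lambda x,y:(204.6+x/4.2,184.6+y/4.2)
h=atz(s,l(316,112),.232);d=h[:2]-A;print(h,"th",np.pi+.8+YAW-np.arctan2(d[1],d[0])%(2*np.pi))
D=np.abs(s["color"].astype(int)-o["color"]).max(2)
for n,b in dict(probe=(290,325,255,315),scissors=(345,390,320,390),blank_end=(255,290,213,245)).items():print(n,D[b[0]:b[1],b[2]:b[3]].max())
print(manip.hand_in())
E
```

```text
[0.55578065 0.03479691 0.232     ] th 1.0325560876762063
probe 20
scissors 21
blank_end 70
the job is handed in; nothing more can be done
None
```

I did the clamping task and handed it in at about 16 s of the 61 s allowed. I estimate the foot presses the blank with about 40 N. No verdict was reported.

**What I did:**
- I gripped the lever handle of the grey clamp and swept it clockwise to about 1.57 rad. The torque was about 0.7 N m, as expected for turning free.
- I lifted it about 12 mm, where it pulled down with 8.5 N, and swung it back about 1.59 rad with almost no torque.
- I let it drop into the serrations again and turned on until the torque rose from about 0.71 to 1.12 N m. That rise is roughly 36 to 42 N of foot force.
- I then opened the gripper and backed straight up.

**Checks that agreed:**
- **Lever:** it settled at the original seated height (0.191 m at the tool) after the drop. It looks seated in the last picture.
- **Robot:** the gripper is clear, with about 1 N on the wrist.
- **Probe and scissors:** the pixels around them barely changed.

**Checks that disagreed or were left open:**
- **First touch:** I worked it out at about 2.5 rad of the screw, but the description says 2.35 at most. The screw was probably about 0.15 rad behind my reckoning, perhaps pushed back slightly when the lever dropped in. I judged the force by torque, not by angle.
- **Torque noise:** single torque readings scattered by about 0.05 to 0.1 N m, which is 5 to 10 N of foot force.
- **Lever angle:** the last picture gave about 1.03 rad, against 1.15 rad from the arm. It was one rough pixel reading, and the lever may also have moved within its play.
- **Blank:** the pixel check at its end showed a change of 70. I put it down to the gripper's shadow, because by eye the blank had not moved.
- **Bur block and nippers:** I did not check these numerically.

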